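# Level the parts box and snap its lid shut

## Task

The parts box is overfilled: one bar lies stacked on another and stands above the ledges that the lid must rest on. Take the upper bar off and lay it flat in the same box on the side where only the thin strip lies, then put the lid on: feel for the collar's ledges, whose height is set anew each time, tuck the lid's near edge under the lip, lower the far edge and press it down, without forcing it, until the spring catch snaps over it, so that the lid lies flat and fully home. Keep the other bar and the strip inside, and leave the oiler and the glue stick where they are.

Things in the scene. Friction and masses are not known exactly. Their poses are not given: they have to be found in the camera images.
- parts_box: Shallow open grey steel box fixed to the table, about 184 x 182 mm outside. Origin: centre of its underside, at table height; x axis away from the robot (yaw within 0.3 rad), z up. Inside x -83 to 83, y -82 to 82 mm; floor top at z 6 mm. Bars may lie on the floor along x at y = -34 and 34 mm.
- box_floor (a point): Centre of the box floor (box frame 0, 0, 6 mm). Round the box's top is a collar, set by hand to a new height each time, firm, NOT reported: feel it. Its two ledges (y 74 to 82 mm each side, all along x) are the fill line, carry the lid, tops at box z = h, somewhere in 42 to 62 mm. The collar's side and far walls end at h + 6. Home, the lid's underside centre is over this point at z = h.
- box_near (a point): Point on the box's near (-x) side, at x -83 mm, y 0, z 6 mm in the box frame: inner face of the near wall. Above it the collar carries a fixed steel lip over its whole width: x -83 to -71 mm, from h + 11 to h + 16 mm, so a slot 11 mm high over the ledges. A lid cannot drop in flat: with its near edge low and its far edge up, tilted 10 to 20 degrees, it goes under.
- catch (a joint): Spring catch amid the collar's far wall, 42 mm wide, housing up to h + 26. 0 = out, at rest; up to 0.0095 m as pushed back (+x). Nose reaches to box x 75 mm, flat underside at h + 7; above it a slope, 30 degrees from upright, rises to h + 24 at the wall: the lid's far edge rests on it; 10 to 20 N down there pushes it past and the nose snaps over the lid.
- lid: Loose grey sheet lid, 162 (x) x 158 (y) x 5 mm, about 0.22 kg, flat on the table right of the box. Origin: centre of its underside; z up. Black upright grip across its middle: 14 mm thick (x), 80 mm long (y), z 5 to 31 mm. Either 158 mm edge may go under the lip. In the box it has 2 mm play at each end, 3 mm at each side.
- bar_low: Aluminium slotted profile bar 30 x 30 x 120 mm lying on the box floor, about along x of the box, on one side (y about +34 or -34 mm in the box frame). Origin: centre of its underside; x along its length, z up. Loose.
- bar_top: The same kind of bar, 30 x 30 x 120 mm, stacked on bar_low, up to 0.12 rad askew to it, its top at box z 66 mm, above the ledges. Origin: centre of its underside; x along its length.
- strip: Thin steel strip 120 (x) x 25 (y) x 3 mm lying on the box floor on the other side. Origin: centre of its underside. The upper bar may lie on it.
- oiler: Bystander: small oil bottle, 41 mm across, 118 mm high, to the left of the box. Origin under its centre.
- glue_stick: Bystander: glue stick lying, 24 x 90 mm, to the right of the lid. Origin under its centre.

How it is judged:
By the outcome, as a careful person would: the job done as asked, in the order asked, and still so for the second after the job is handed in, with the robot touching nothing.
It also fails if it takes over 54 s, if anything falls off the work surface, if the arm or the gripper's body presses on something with over 40 N, if the wrist force passes 120 N, or if a joint passes its speed limit or range.

## Robot

A 6-joint arm with a two-finger parallel gripper is mounted at the origin on a cart in front of the work surface, level with it; the furniture and walls round the work are solid. World frame = base frame: x ahead of the robot, y to its left, z up, the work surface at z = 0. Lengths are in m, angles in rad, forces in N, time in s.
With the tool pointing down it reaches from about 0.225 to 0.875 m from the base axis. Payload 3.4 kg.
Tool frame: the origin (TCP) lies on the centre line of the jaws, within the pads' length; the fingertips stand 17 mm ahead of it and the grasp point (between the pads) lies 2 mm behind it; z points along the fingers, y is the line along which they close (so a half turn about z gives the same grasp; the last joint's range is limited). The gripper opens to 85 mm and grips with 20 to 120 N. Pads are 22 mm wide; open, the fingers measure 114 mm over their backs; the gripper's body (76 mm by 85 mm) begins 54 mm behind the grasp point. The pads swing forward as they close: fully open they stand 13 mm farther back than shut.
Start: joints at [1.22, 0.276, 1.505, -0, 1.361, -0.121], TCP at [0.131, 0.56, 0.248] pointing down, gripper open.
Joint ranges: [-2.89, 2.89], [-0.75, 2.08], [0.22, 2.7], [-1.18, 4.32], [0.11, 2.71], [-2.7, 2.7]. Speed limits (rad/s): [2.57, 2.57, 3.14, 3.14, 3.14, 3.14].

## Interface

Orientations are given as a unit quaternion [w, x, y, z].
In Python, from rig import manip gives the robot as it stands.
- The arm moves only by the tool move_arm, never from a script. Its argument "steps" is one flat list of numbers, 7 for each row, row after row: the turn, a rotation vector about the world's x, y, z normalised to -1 to 1, where 1 is 360 degrees, then the shift along the world's x, y, z normalised to -1 to 1, where 1 is 1 m, then the opening, from -1 (shut) to 1 (fully open). A call has exactly 10 rows; each row is the pose to reach, as a shift and turn from the pose commanded when the call began, turning the shorter way round; what a row does not reach only later rows make up. A row lasts 1/10 s, in which the tool goes at most 50 mm and 8.59 degrees, less where a joint would pass 70% of its speed; a pose out of reach is approached as far as the arm can. A call with a number of a shift or a turn outside -1 to 1 is refused whole. A call with a gripper value outside its range is refused whole. The fingers move at their own pace and stop on an object; "squeeze" is the grip in N (left out, the last holds). Time passes only in rows, so rows that repeat a pose let the fingers close, or fill a call up. It gives the time, the measured TCP pose, the force, the opening and the grip force at its end, in the units of the state.
- manip.get_state(): the state, without advancing time (a new reading comes with each control period).
- manip.get_image(name): name is "scene" or "side" or "wrist"; returns a dict with "pixels" (384x512x3 uint8, blue, green, red), "fx", "fy", "cx", "cy" (pixels), "D" ([k1, k2, p1, p2, k3] as OpenCV has them; the pictures are not rectified), "R" (3x3) and "t" (3): a world point X has camera coordinates R X + t. Camera axes: x right, y down, z forward; pixel columns grow to the right and rows downward; lengths in m; the calibration is good to about 2 mm. A picture is of the moment at which its call begins. There is no depth.
- manip.sign_off(): hands the job in; it is judged then, once.
The state is a dict: "clock": time; "qpos": joint angles; "qd": joint speeds; "effort": joint torques, N m; "position": TCP position; "ee_rot": TCP orientation; "contact_force": force on the tool from outside, world axes, zero at the start; "moment": the same for the moment, N m; "width": finger opening in m; "gripper_force": force on a finger pad.
Only numpy, scipy, OpenCV 4.12 (cv2) and the standard library are available. Lean on these libraries where they do the work, as an engineer would, in place of code of your own. Each camera call takes 0.05 s, during which the arm holds its last target. There are 200 camera calls.

## Working session

There is one attempt and no reset: what is moved stays moved. The work goes in short steps, Python scripts to look and compute and a tool call to move; the robot and the scene stay as the last step left them, time stands still between calls to the robot, and variables do not carry over. Pictures are saved under pics/ and viewed, at most 11 in all, crops included, and the job is handed in when it is done.

Besides the shell and the picture viewer there is one more tool, called after "Call:" by a JSON object that holds its "name" and its "arguments", one argument or row to a line. move_arm: Moves the arm, as the interface text tells. Scaled input: -1 to 1 covers 1 m each way for a shift and 360 degrees each way for a turn. Its arguments: {"type":"object","properties":{"steps":{"type":"array"},"squeeze":{"type":"number"}},"required":["steps"]}

```bash
mkdir -p pics; cat > h.py <<'E'
from rig import manip
import numpy as np, cv2
def K(im): return np.array([[im['fx'],0,im['cx']],[0,im['fy'],im['cy']],[0,0,1]],float)
def save(name,f,crop=None,s=1):
    im=manip.get_image(name); p=np.array(im['pixels'])
    np.savez('pics/'+f+'.npz',K=K(im),D=np.array(im['D'],float),R=np.array(im['R']),t=np.array(im['t']))
    if crop: p=p[crop[1]:crop[3],crop[0]:crop[2]]
    if s!=1: p=cv2.resize(p,None,fx=s,fy=s,interpolation=cv2.INTER_CUBIC)
    cv2.imwrite('pics/'+f+'.png',p)
def back(f,uv,z):
    c=np.load('pics/'+f+'.npz'); R=c['R'];t=c['t'].ravel()
    n=cv2.undistortPoints(np.array(uv,float).reshape(-1,1,2),c['K'],c['D']).reshape(-1,2)
    C=-R.T@t; out=[]
    z=np.broadcast_to(z,len(n))
    for (a,b),zz in zip(n,z):
        d=R.T@np.array([a,b,1]); out.append(C+d*(zz-C[2])/d[2])
    return np.array(out)
def proj(f,X):
    c=np.load('pics/'+f+'.npz')
    return cv2.projectPoints(np.array(X,float).reshape(-1,1,3),cv2.Rodrigues(c['R'])[0],c['t'].ravel(),c['K'],c['D'])[0].reshape(-1,2)
def st():
    s=manip.get_state()
    for k in s: print(k,np.round(s[k],4))
E
python3 - <<'E'
from h import *
save('scene','s0',None,1.56);save('side','d0',None,1.56);save('wrist','w0')
st()
for f in('s0','d0','w0'):
    c=np.load('pics/%s.npz'%f);print(f,(-c['R'].T@c['t'].ravel()).round(3),c['R'][2].round(2))
E
```

```text
clock 0.15
qpos [ 1.22    0.2765  1.5058  0.      1.3607 -0.121 ]
qd [-0.0001 -0.0005 -0.005   0.0015  0.0019  0.0014]
effort [ 2.10000e-03 -4.17134e+01 -2.46035e+01 -3.00000e-04  7.40000e-03
 -0.00000e+00]
position [0.1309 0.5595 0.2476]
ee_rot [-2.000e-04  1.147e-01  9.934e-01 -7.000e-04]
contact_force [ 0.2538  0.1139 -0.2244]
moment [-0.0299  0.0317  0.0296]
gripper_force 0.0
width 0.0856
s0 [-0.076 -0.908  1.262] [ 0.39  0.52 -0.76]
d0 [ 0.407 -1.166  0.745] [ 0.1   0.84 -0.53]
w0 [0.052 0.578 0.374] [ 0.31 -0.07 -0.95]
```

View pics/s0.png

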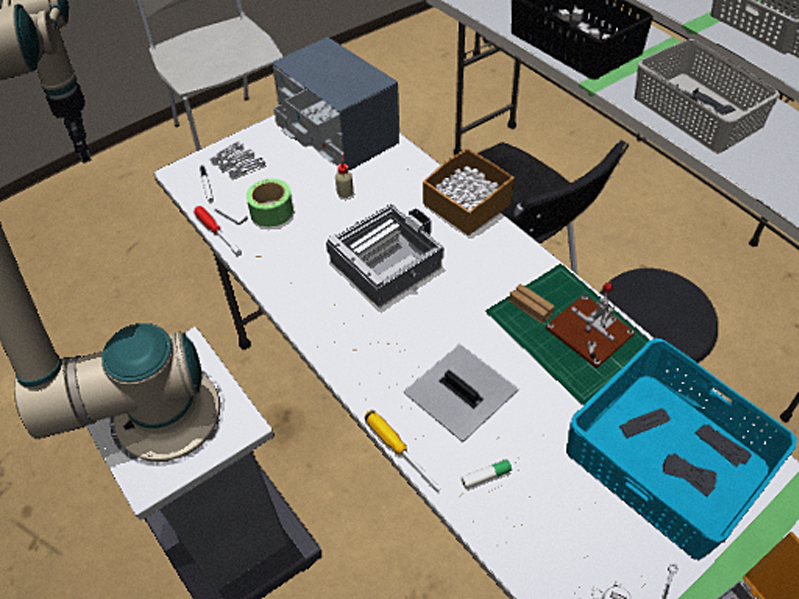

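View pics/d0.png

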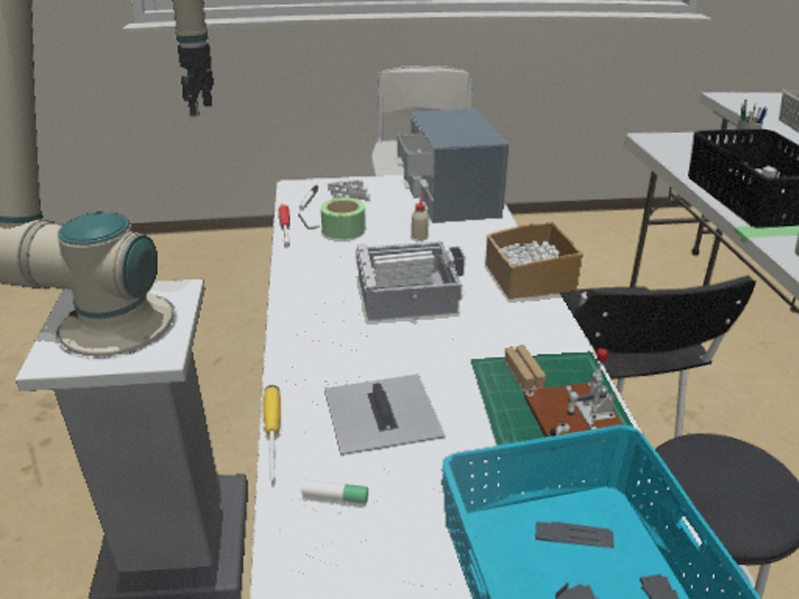

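The scene picture shows the box at about (385,255), with the bars on its left/far (+y) side. The lid is at about (462,392) and the oiler at (344,182). The glue stick is at (487,474), and the catch is at (420,220) on the far (+x) side.

```bash
python3 - <<'E'
from h import *
u=lambda L:[(a/1.56,b/1.56) for a,b in L]
# lid corners scene, side
print(back('s0',u([(460,346),(518,386),(461,440),(404,392)]),.005).round(3))
print(back('d0',u([(326,389),(417,376),(443,436),(341,451)]),.005).round(3))
print('box',back('s0',u([(327,237),(390,205),(443,248),(377,283)]),.06).round(3))
print('box',back('d0',u([(357,247),(455,247),(460,291),(364,297)]),.06).round(3))
c=np.load('pics/w0.npz');print(c['K'],c['D'],c['R'])
save('scene','s1',(205,120,290,205),7)
E
```

```text
[[ 0.551 -0.235  0.005]
 [ 0.577 -0.38   0.005]
 [ 0.413 -0.401  0.005]
 [ 0.395 -0.251  0.005]]
[[ 0.397 -0.251  0.005]
 [ 0.552 -0.233  0.005]
 [ 0.571 -0.385  0.005]
 [ 0.415 -0.399  0.005]]
box [[ 0.487  0.144  0.06 ]
 [ 0.657  0.138  0.06 ]
 [ 0.664 -0.042  0.06 ]
 [ 0.494 -0.033  0.06 ]]
box [[ 0.478  0.144  0.06 ]
 [ 0.682  0.12   0.06 ]
 [ 0.658 -0.057  0.06 ]
 [ 0.477 -0.057  0.06 ]]
[[265.78933402   0.         254.25675182]
 [  0.         265.78933402 187.9555751 ]
 [  0.           0.           1.        ]] [-0.05796346  0.          0.          0.          0.        ] [[ 2.27515121e-01  9.73774107e-01 -9.26196746e-04]
 [ 9.24274367e-01 -2.15650283e-01  3.14979127e-01]
 [ 3.06518783e-01 -7.25185739e-02 -9.49098147e-01]]
```

View pics/s1.png

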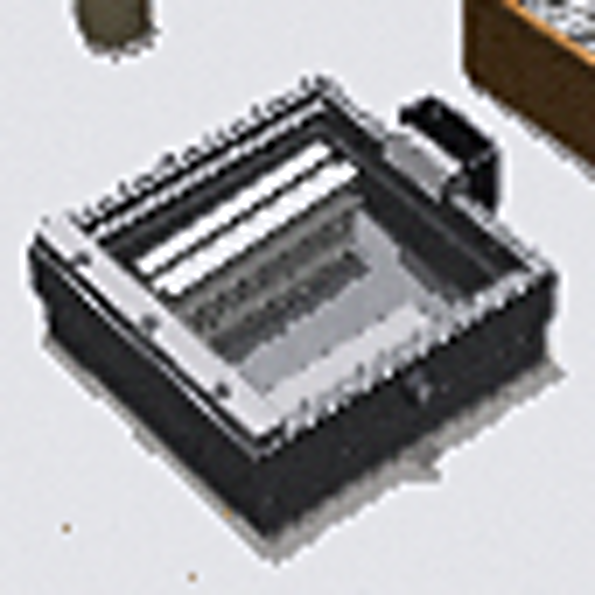

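Call:
{"name": "move_arm", "arguments": {
  "steps": [0, 0, 0.037, 0.43, -0.51, 0.02, 1, 0, 0, 0.037, 0.43, -0.51, 0.02, 1, 0, 0, 0.037, 0.43, -0.51, 0.02, 1, 0, 0, 0.037, 0.43, -0.51, 0.02, 1, 0, 0, 0.037, 0.43, -0.51, 0.02, 1, 0, 0, 0.037, 0.43, -0.51, 0.02, 1, 0, 0, 0.037, 0.43, -0.51, 0.02, 1, 0, 0, 0.037, 0.43, -0.51, 0.02, 1, 0, 0, 0.037, 0.43, -0.51, 0.02, 1, 0, 0, 0.037, 0.43, -0.51, 0.02, 1]
}}

```text
clock: 1.2
position: [0.4527, 0.1776, 0.2634]
ee_rot: [0.0, -0.001, 1.0, 0.0]
contact_force: [0.4, 0.3, -0.1]
width: 0.0853
gripper_force: 0.0
```

Call:
{"name": "move_arm", "arguments": {
  "steps": [0, 0, 0, 0.1, -0.12, 0, 1, 0, 0, 0, 0.1, -0.12, 0, 1, 0, 0, 0, 0.1, -0.12, 0, 1, 0, 0, 0, 0.1, -0.12, 0, 1, 0, 0, 0, 0.1, -0.12, 0, 1, 0, 0, 0, 0.1, -0.12, 0, 1, 0, 0, 0, 0.1, -0.12, 0, 1, 0, 0, 0, 0.1, -0.12, 0, 1, 0, 0, 0, 0.1, -0.12, 0, 1, 0, 0, 0, 0.1, -0.12, 0, 1]
}}

```text
clock: 2.2
position: [0.5515, 0.0601, 0.2635]
ee_rot: [0.0, -0.002, 1.0, 0.0]
contact_force: [1.1, 0.0, -0.5]
width: 0.0855
gripper_force: 0.0
```

```bash
python3 - <<'E'
from h import *
save('wrist','w1',None,1.5625)
st()
E
```

```text
clock 2.25
qpos [-1.7200e-02  2.3720e-01  1.5214e+00  1.0000e-04  1.3828e+00 -1.5916e+00]
qd [-0.0048  0.0012 -0.0032  0.0001 -0.0009  0.0019]
effort [ 7.82000e-02 -3.95737e+01 -2.47852e+01  5.10000e-03  3.40000e-03
  4.00000e-04]
position [0.5516 0.0599 0.2634]
ee_rot [ 1.0e-04 -1.8e-03  1.0e+00  0.0e+00]
contact_force [ 0.7713  0.3102 -0.2556]
moment [ 0.026   0.0026 -0.0059]
gripper_force 0.0
width 0.0855
```

View pics/w1.png

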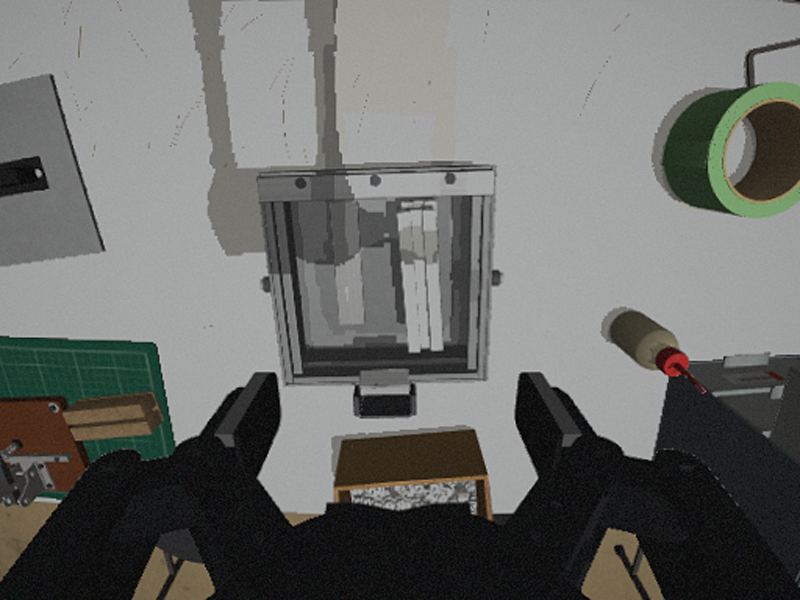

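The wrist view has image down = +x and right = +y. The box's lip spans (258,175)–(495,170), and the far wall is at row ~382. The upper bar lies between about (398,203) and (443,350).

```bash
python3 - <<'E'
from h import *
save('wrist','w2',(155,100,325,275),3.4)
E
```

```text
(no output)
```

View pics/w2.png

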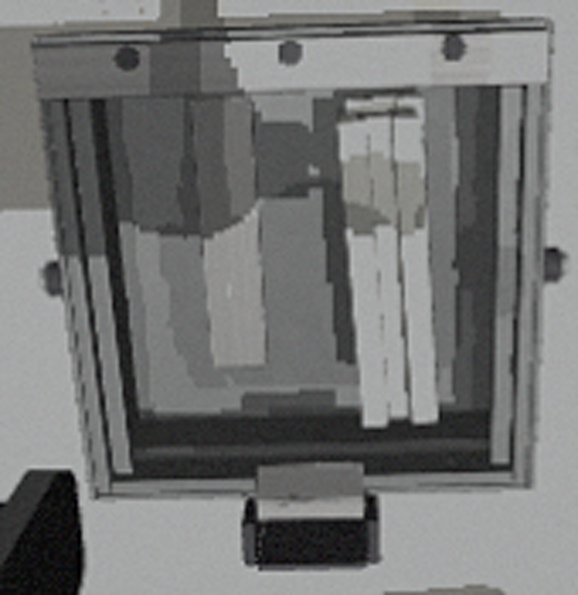

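The close crop gives these pixel positions:

| Feature | Crop pixels |
|---|---|
| Upper bar, near edge of top | (338,123)–(422,117) |
| Upper bar, far edge of top | (363,427)–(438,421) |
| Catch nose | (258,465)–(363,462) |
| Lip inner edge | row ~100 to 84 |
| Ledge inner edges, left | (95,100)→(132,472) |
| Ledge inner edges, right | (500,85)→(490,462) |
| Strip far end | (215,368)–(267,362) |

```bash
cat > fit.py <<'E'
from h import *
from scipy.optimize import least_squares
u=lambda L:[(a/3.4+155-.35,b/3.4+100-.35) for a,b in L]
# pixel, dz above h, axis, value
P=[((258,465),7,0,75),((363,462),7,0,75),((258,465),7,1,-21),((363,462),7,1,21),
((120,99),16,0,-71),((290,92),16,0,-71),((470,86),16,0,-71),
((100,150),0,1,-74),((118,330),0,1,-74),((130,455),0,1,-74),((498,150),0,1,74),((494,330),0,1,74),((491,450),0,1,74),
((97,497),6,1,-91),((531,487),6,1,91),((32,37),16,1,-91),((551,22),16,1,91)]
P=[(p,dz,a,(v if a==0 else -v)) for p,dz,a,v in P]
P=[(p,dz,a,-v if a==1 else v) for p,dz,a,v in P]
def tobox(W,x,y,th):
    c,s=np.cos(th),np.sin(th);d=W[:,:2]-[x,y];return np.c_[c*d[:,0]+s*d[:,1],-s*d[:,0]+c*d[:,1]]
def res(q):
    W=back('w2',u([p[0] for p in P]),q[3]+np.array([p[1] for p in P])/1000)
    B=tobox(W,*q[:3])*1000
    return [B[i,p[2]]-p[3] for i,p in enumerate(P)]
r=least_squares(res,[.575,.05,0,.05],x_scale=[.01,.01,.1,.01],loss='soft_l1',f_scale=2)
q=r.x;print(q.round(4));print(np.round(res(q),1))
W=back('w2',u([(338,123),(422,117),(363,427),(438,421)]),.066);print('bar',W.round(4),W.mean(0))
d=W[2:].mean(0)-W[:2].mean(0);print(np.linalg.norm(d),np.arctan2(d[1],d[0]),'box',(tobox(W,*q[:3])*1000).round(1))
S=back('w2',u([(203,240),(263,200),(215,368),(267,362)]),.009);print('strip box',(tobox(S,*q[:3])*1000).round(1))
E
python3 fit.py
```

```text
[0.5727 0.0462 0.0327 0.0559]
[ 1.8  1.6 -0.5  0.2 -0.6 -1.  -1.3  0.6 -0.1 -1.2 -0.1  0.1  0.3  1.6
 -0.7  2.5 -2.8]
bar [[0.5121 0.0593 0.066 ]
 [0.5098 0.089  0.066 ]
 [0.6313 0.0696 0.066 ]
 [0.6286 0.0993 0.066 ]] [0.57042737 0.07929838 0.066     ]
0.11940826860810404 0.08611861776000253 box [[-60.1  15. ]
 [-61.4  44.9]
 [ 59.3  21.5]
 [ 57.6  51.2]]
strip box [[ -4.2 -45.3]
 [-21.1 -18.2]
 [ 56.  -44.4]
 [ 53.7 -20.5]]
```

Call:
{"name": "move_arm", "arguments": {
  "steps": [0, 0, 0.013, 0.019, 0.019, -0.05, -0.06, 0, 0, 0.013, 0.019, 0.019, -0.1, -0.06, 0, 0, 0.013, 0.019, 0.019, -0.13, -0.06, 0, 0, 0.013, 0.019, 0.019, -0.13, -0.06, 0, 0, 0.013, 0.019, 0.019, -0.13, -0.06, 0, 0, 0.013, 0.019, 0.019, -0.14, -0.06, 0, 0, 0.013, 0.019, 0.019, -0.15, -0.06, 0, 0, 0.013, 0.019, 0.019, -0.16, -0.06, 0, 0, 0.013, 0.019, 0.019, -0.16, -0.06, 0, 0, 0.013, 0.019, 0.019, -0.16, -0.06]
}}

```text
clock: 3.3
position: [0.5707, 0.0784, 0.1032]
ee_rot: [-0.0, -0.042, 0.999, 0.0]
contact_force: [-0.3, -0.0, 0.7]
width: 0.0398
gripper_force: 0.0
```

```bash
python3 - <<'E'
from h import *
save('wrist','w3',None,1.5)
st()
E
```

```text
clock 3.35
qpos [ 1.5700e-02  3.9320e-01  1.7152e+00  1.0000e-04  1.0328e+00 -1.6395e+00]
qd [ 0.0009 -0.0047 -0.0059 -0.0007  0.0012  0.0017]
effort [-4.30000e-03 -4.40784e+01 -2.01429e+01 -5.00000e-04  2.30000e-02
  0.00000e+00]
position [0.571  0.0784 0.1034]
ee_rot [ 2.000e-04 -4.220e-02  9.991e-01  0.000e+00]
contact_force [ 0.7115 -0.4097 -0.7971]
moment [ 0.0401 -0.0172  0.0231]
gripper_force 0.0
width 0.0402
```

View pics/w3.png

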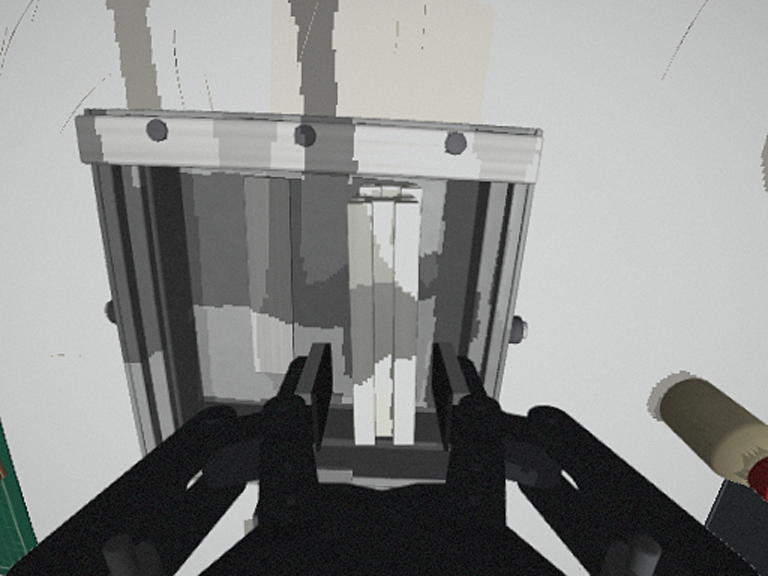

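The open fingers straddle the upper bar centrally: bar (355–414, 200–445), fingers at (330,400) and (433,400). I'll descend and grip now.

Call:
{"name": "move_arm", "arguments": {
  "steps": [0, 0, 0, 0, 0, -0.015, -0.06, 0, 0, 0, 0, 0, -0.03, -0.06, 0, 0, 0, 0, 0, -0.042, -0.06, 0, 0, 0, 0, 0, -0.042, -0.06, 0, 0, 0, 0, 0, -0.042, -0.5, 0, 0, 0, 0, 0, -0.042, -0.5, 0, 0, 0, 0, 0, -0.042, -0.5, 0, 0, 0, 0, 0, -0.042, -0.5, 0, 0, 0, 0, 0, -0.042, -0.5, 0, 0, 0, 0, 0, -0.042, -0.5],
  "squeeze": 50
}}

```text
clock: 4.35
position: [0.5708, 0.0785, 0.0614]
ee_rot: [0.0, -0.042, 0.999, 0.0]
contact_force: [-0.8, 0.4, -0.5]
width: 0.029
gripper_force: 50.1
```

Call:
{"name": "move_arm", "arguments": {
  "steps": [0, 0, 0, 0, 0, 0.01, -0.5, 0, 0, 0, 0, 0, 0.025, -0.5, 0, 0, -0.0084, 0.002, -0.03, 0.025, -0.5, 0, 0, -0.0084, 0.002, -0.064, 0.025, -0.5, 0, 0, -0.0084, 0.002, -0.064, 0.025, -0.5, 0, 0, -0.0084, 0.002, -0.064, 0.005, -0.5, 0, 0, -0.0084, 0.002, -0.064, -0.01, -0.5, 0, 0, -0.0084, 0.002, -0.064, -0.02, -0.5, 0, 0, -0.0084, 0.002, -0.064, -0.023, -0.5, 0, 0, -0.0084, 0.002, -0.064, -0.023, -0.5]
}}

```text
clock: 5.35
position: [0.5728, 0.0148, 0.0381]
ee_rot: [-0.0, -0.016, 1.0, 0.0]
contact_force: [0.6, 1.2, -1.2]
width: 0.0291
gripper_force: 50.1
```

Call:
{"name": "move_arm", "arguments": {
  "steps": [0, 0, 0, 0, 0, -0.001, -0.5, 0, 0, 0, 0, 0, -0.002, -0.5, 0, 0, 0, 0, 0, -0.003, -0.5, 0, 0, 0, 0, 0, -0.003, -0.1, 0, 0, 0, 0, 0, -0.003, -0.1, 0, 0, 0, 0, 0, -0.003, -0.1, 0, 0, 0, 0, 0, 0.02, -0.1, 0, 0, 0, 0, 0, 0.06, -0.1, 0, 0, 0, 0, 0, 0.09, -0.1, 0, 0, 0, 0, 0, 0.09, -0.1]
}}

```text
clock: 6.35
position: [0.5761, 0.0141, 0.133]
ee_rot: [0.005, -0.016, 1.0, -0.001]
contact_force: [0.2, 0.3, -0.6]
width: 0.0387
gripper_force: 0.0
```

```bash
python3 - <<'E'
from h import *
save('wrist','w4',None,1.5)
st()
E
```

```text
clock 6.4
qpos [-9.6200e-02  3.6130e-01  1.6883e+00  1.0000e-04  1.0863e+00 -1.6987e+00]
qd [-0.0003  0.0368  0.059   0.0013 -0.0057  0.0001]
effort [ 4.20000e-02 -4.48951e+01 -2.22836e+01  4.70000e-03 -1.32000e-02
 -0.00000e+00]
position [0.5745 0.0143 0.1308]
ee_rot [ 2.900e-03 -1.580e-02  9.999e-01 -3.000e-04]
contact_force [ 0.3788  0.4581 -0.5494]
moment [-0.0148  0.093   0.0058]
gripper_force 0.0
width 0.0381
```

View pics/w4.png

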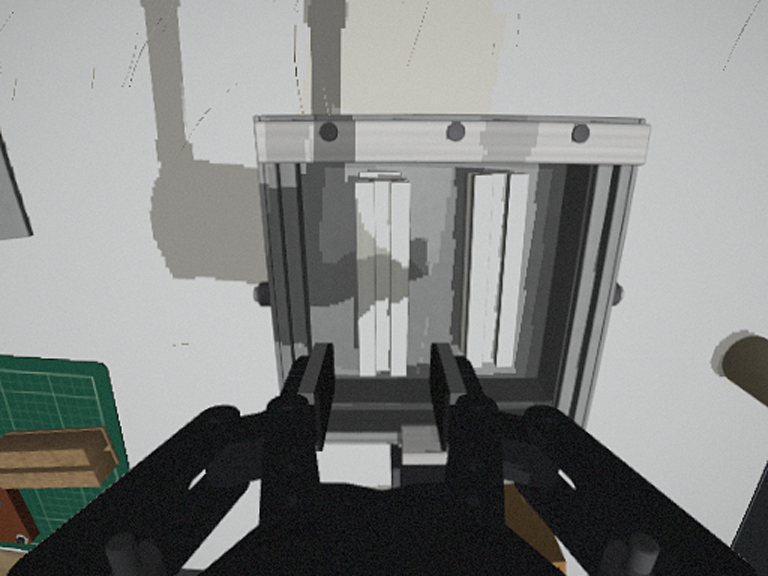

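The upper bar now lies flat on the strip at (355–408, 180–376), beside bar_low at (473–527, 172–370). Next I'll feel the −y ledge with the fingers shut.

Call:
{"name": "move_arm", "arguments": {
  "steps": [0, 0, 0, 0.001, -0.039, 0, -1, 0, 0, 0, 0.001, -0.039, 0, -1, 0, 0, 0, 0.001, -0.039, 0, -1, 0, 0, 0, 0.001, -0.039, -0.02, -1, 0, 0, 0, 0.001, -0.039, -0.04, -1, 0, 0, 0, 0.001, -0.039, -0.045, -1, 0, 0, 0, 0.001, -0.039, -0.048, -1, 0, 0, 0, 0.001, -0.039, -0.05, -1, 0, 0, 0, 0.001, -0.039, -0.052, -1, 0, 0, 0, 0.001, -0.039, -0.053, -1]
}}

```text
clock: 7.4
position: [0.5743, -0.0245, 0.0759]
ee_rot: [0.001, -0.016, 1.0, -0.0]
contact_force: [-1.2, 0.6, 6.6]
width: 0.0004
gripper_force: 3.6
```

Call:
{"name": "move_arm", "arguments": {
  "steps": [0, 0, 0, 0, 0, 0.035, -1, 0, 0, 0, -0.04, 0.02, 0.035, -1, 0, 0, 0, -0.078, 0.043, 0.035, -1, 0, 0, 0, -0.078, 0.043, 0.035, -1, 0, 0, 0, -0.078, 0.043, 0.023, -1, 0, 0, 0, -0.078, 0.043, 0.02, -1, 0, 0, 0, -0.078, 0.043, 0.018, -1, 0, 0, 0, -0.078, 0.043, 0.016, -1, 0, 0, 0, -0.078, 0.043, 0.015, -1, 0, 0, 0, -0.078, 0.043, 0.015, -1]
}}

```text
clock: 8.4
position: [0.4964, 0.0182, 0.0919]
ee_rot: [0.0, -0.016, 1.0, -0.0]
contact_force: [-3.5, -0.0, 10.9]
width: -0.0001
gripper_force: 5.7
```

Call:
{"name": "move_arm", "arguments": {
  "steps": [0, 0, 0, 0, 0, 0.05, -0.1, 0, 0, -0.236, -0.012, -0.335, 0.1, -0.1, 0, 0, -0.236, -0.012, -0.335, 0.1, -0.1, 0, 0, -0.236, -0.012, -0.335, 0.1, -0.1, 0, 0, -0.236, -0.012, -0.335, 0.1, -0.1, 0, 0, -0.236, -0.012, -0.335, 0.1, -0.1, 0, 0, -0.236, -0.012, -0.335, 0.1, -0.1, 0, 0, -0.236, -0.012, -0.335, 0.1, -0.1, 0, 0, -0.236, -0.012, -0.335, 0.1, -0.1, 0, 0, -0.236, -0.012, -0.335, 0.1, -0.1]
}}

```text
clock: 9.4
position: [0.4838, -0.3188, 0.1903]
ee_rot: [0.0, 0.616, 0.788, 0.0]
contact_force: [0.2, 1.0, -1.0]
width: 0.0387
gripper_force: 0.0
```

Call:
{"name": "move_arm", "arguments": {
  "steps": [0, 0, -0.022, 0, 0, 0, -0.1, 0, 0, -0.022, 0, 0, 0, -0.1, 0, 0, -0.022, 0, 0, 0, -0.1, 0, 0, -0.022, 0, 0, 0, -0.1, 0, 0, -0.022, 0, 0, 0, -0.1, 0, 0, -0.022, 0, 0, 0, -0.1, 0, 0, -0.022, 0, 0, 0, -0.1, 0, 0, -0.022, 0, 0, 0, -0.1, 0, 0, -0.022, 0, 0, 0, -0.1, 0, 0, -0.022, 0, 0, 0, -0.1]
}}

```text
clock: 10.4
position: [0.4838, -0.3165, 0.1903]
ee_rot: [0.0, 0.666, 0.746, 0.0]
contact_force: [0.1, -0.2, 0.3]
width: 0.0383
gripper_force: 0.0
```

```bash
python3 - <<'E'
from h import *
save('wrist','w5',None,1.5625)
st()
E
sed -i 's/^r=least.*/res0=res; res=lambda q:res0([*q[:3],.059])\nr=least_squares(res,[.575,.05,0],x_scale=[.01,.01,.1],loss="soft_l1",f_scale=2)/' fit.py; python3 fit.py
```

```text
clock 10.45
qpos [-6.9970e-01  3.1820e-01  1.5920e+00  1.0000e-04  1.2314e+00 -8.1400e-01]
qd [-0.0015  0.      0.0008  0.0014  0.0001  0.0021]
effort [ 7.50000e-03 -4.28244e+01 -2.32356e+01  4.00000e-04  6.00000e-04
 -6.00000e-04]
position [ 0.4838 -0.3165  0.1903]
ee_rot [0.     0.6656 0.7463 0.    ]
contact_force [ 0.2354 -0.313  -0.3908]
moment [-0.0599 -0.0098 -0.027 ]
gripper_force 0.0
width 0.0384
[0.5719 0.0463 0.0324]
[ 0.8  0.7 -0.2  0.1 -0.1 -0.5 -0.9  1.3  0.6 -0.4 -0.8 -0.5 -0.3  2.5
 -1.5  3.4 -3.6]
bar [[0.5121 0.0593 0.066 ]
 [0.5098 0.089  0.066 ]
 [0.6313 0.0696 0.066 ]
 [0.6286 0.0993 0.066 ]] [0.57042737 0.07929838 0.066     ]
0.11940826860810404 0.08611861776000253 box [[-59.4  14.9]
 [-60.7  44.7]
 [ 60.1  21.4]
 [ 58.3  51.1]]
strip box [[ -3.4 -45.4]
 [-20.3 -18.3]
 [ 56.7 -44.5]
 [ 54.5 -20.6]]
```

View pics/w5.png

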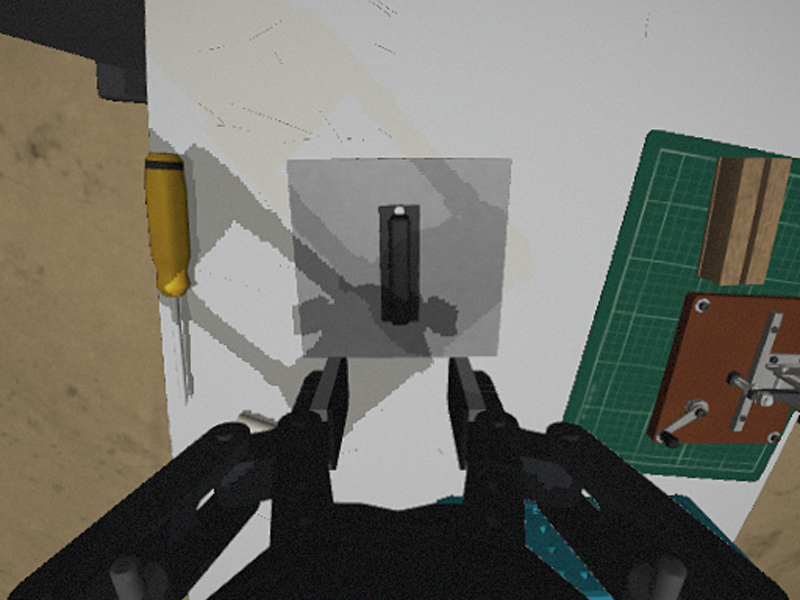

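The lid's corners are at (288,160), (512,158), (498,356) and (302,357). Its grip is at (380–420, 205–323) and is aligned with the jaws.

```bash
python3 - <<'E'
from h import *
s=1.5625
W=back('w5',[(a/s,b/s) for a,b in [(288,160),(512,158),(498,356),(302,357)]],.005)
print(W.round(4),W.mean(0).round(4))
for a,b in((0,1),(3,2)): d=W[b]-W[a];print(np.linalg.norm(d),np.arctan2(d[1],d[0]))
for a,b in((3,0),(2,1)): d=W[b]-W[a];print(np.linalg.norm(d),np.arctan2(-d[0],d[1]))
G=back('w5',[(a/s,b/s) for a,b in [(390,215),(411,215),(391,320),(412,320)]],.031);print(G.round(4))
print(2*np.arctan2(.6656,.7463)) # tool yaw magnitude
E
```

```text
[[ 0.3969 -0.2473  0.005 ]
 [ 0.557  -0.2275  0.005 ]
 [ 0.5765 -0.384   0.005 ]
 [ 0.414  -0.4035  0.005 ]] [ 0.4861 -0.3156  0.005 ]
0.16127421379010579 0.12337342570524851
0.1637360327290377 0.11977900070100778
0.15714240552503103 0.10878969851515001
0.15771432119582063 0.12444574753473282
[[ 0.4743 -0.2749  0.031 ]
 [ 0.4885 -0.2733  0.031 ]
 [ 0.4834 -0.3514  0.031 ]
 [ 0.4989 -0.3497  0.031 ]]
1.4566065235938939
```

Call:
{"name": "move_arm", "arguments": {
  "steps": [0, 0, 0.001, 0.002, 0.002, -0.05, -0.1, 0, 0, 0.001, 0.002, 0.002, -0.1, -0.1, 0, 0, 0.001, 0.002, 0.002, -0.13, -0.1, 0, 0, 0.001, 0.002, 0.002, -0.15, -0.1, 0, 0, 0.001, 0.002, 0.002, -0.16, -0.1, 0, 0, 0.001, 0.002, 0.002, -0.162, -0.1, 0, 0, 0.001, 0.002, 0.002, -0.162, -0.9, 0, 0, 0.001, 0.002, 0.002, -0.162, -0.9, 0, 0, 0.001, 0.002, 0.002, -0.162, -0.9, 0, 0, 0.001, 0.002, 0.002, -0.162, -0.9],
  "squeeze": 100
}}

```text
clock: 11.45
position: [0.4867, -0.3153, 0.0298]
ee_rot: [0.002, 0.663, 0.748, 0.0]
contact_force: [-1.5, 0.5, 6.8]
width: 0.0117
gripper_force: 99.2
```

Call:
{"name": "move_arm", "arguments": {
  "steps": [0, 0, 0, 0, 0, 0.02, -0.9, 0, 0, 0, 0, 0, 0.05, -0.9, 0, 0, 0, 0, 0, 0.1, -0.9, 0, 0, 0, 0, 0, 0.15, -0.9, 0, 0, -0.014, 0, 0.05, 0.15, -0.9, 0, 0, -0.014, 0, 0.1, 0.15, -0.9, 0, 0, -0.014, 0, 0.12, 0.15, -0.9, 0, 0, -0.014, 0, 0.12, 0.15, -0.9, 0, 0, -0.014, 0, 0.12, 0.15, -0.9, 0, 0, -0.014, 0, 0.12, 0.15, -0.9]
}}

```text
clock: 12.45
position: [0.486, -0.1955, 0.1782]
ee_rot: [0.0, 0.696, 0.718, -0.0]
contact_force: [0.2, -0.6, -3.8]
width: 0.0118
gripper_force: 98.2
```

```bash
python3 - <<'E'
from h import *
save('side','d6',(160,60,330,230),3.5)
save('wrist','w6',None,1)
st()
a=cv2.imread('pics/d6.png');b=cv2.imread('pics/w6.png');b=cv2.resize(b,(400,300));a=cv2.resize(a,(400,400))
c=np.zeros((400,800,3),np.uint8);c[:,:400]=a;c[:300,400:]=b;cv2.imwrite('pics/c6.png',c)
E
```

```text
clock 12.55
qpos [-5.1550e-01  2.5020e-01  1.7254e+00 -3.0000e-04  1.1658e+00 -5.4660e-01]
qd [-0.0027  0.0016  0.0021  0.0047  0.001   0.0005]
effort [ 2.53000e-01 -3.95432e+01 -2.33525e+01  1.37000e-02  9.10000e-03
 -1.60000e-03]
position [ 0.486  -0.1957  0.178 ]
ee_rot [ 1.00e-04  6.96e-01  7.18e-01 -1.00e-04]
contact_force [-0.3807  0.2483 -2.386 ]
moment [-0.0243  0.0065 -0.0384]
gripper_force 98.2295
width 0.0119
```

View pics/c6.png

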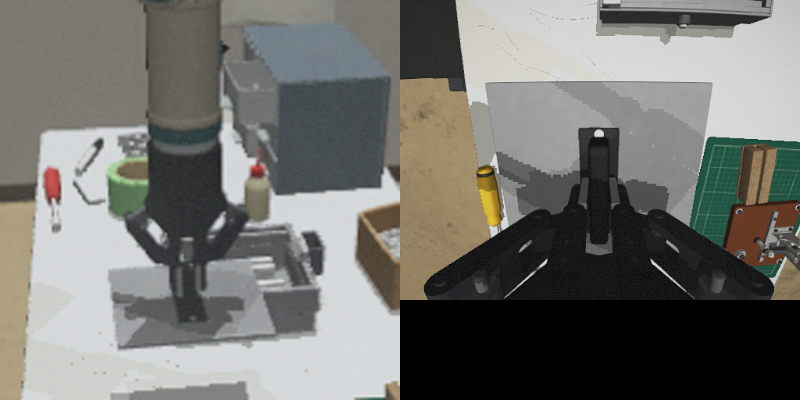

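The lid is held level. Its +y edge runs from (486,82) to (712,82) in the right half of the composite.

```bash
python3 - <<'E'
from h import *
for z in(.148,.153,.158):
  W=back('w6',[((486-400)/.78125,82/.78125),((712-400)/.78125,82/.78125)],z);d=W[1]-W[0]
  print(z,W.round(4),W.mean(0).round(4),np.linalg.norm(d).round(4),np.arctan2(d[1],d[0]).round(4))
print(2*np.arctan2(.696,.718)-np.pi/2)
q=(.5719,.0463,.0324);th=np.deg2rad(-14)
E
```

```text
0.148 [[ 0.4012 -0.1195  0.148 ]
 [ 0.5669 -0.1143  0.148 ]] [ 0.484  -0.1169  0.148 ] 0.1658 0.0318
0.153 [[ 0.4038 -0.1194  0.153 ]
 [ 0.5642 -0.1143  0.153 ]] [ 0.484  -0.1168  0.153 ] 0.1605 0.0318
0.158 [[ 0.4064 -0.1193  0.158 ]
 [ 0.5616 -0.1143  0.158 ]] [ 0.484  -0.1168  0.158 ] 0.1552 0.0318
-0.03111488692364195
```

Call:
{"name": "move_arm", "arguments": {
  "steps": [0.0011, -0.0333, 0, 0.099, 0.242, 0, -0.9, 0.0011, -0.0333, 0, 0.099, 0.242, 0, -0.9, 0.0011, -0.0333, 0, 0.099, 0.242, 0, -0.9, 0.0011, -0.0333, 0, 0.099, 0.242, 0, -0.9, 0.0011, -0.0333, 0, 0.099, 0.242, 0, -0.9, 0.0011, -0.0333, 0, 0.099, 0.242, 0, -0.9, 0.0011, -0.0333, 0, 0.099, 0.242, -0.02, -0.9, 0.0011, -0.0333, 0, 0.099, 0.242, -0.045, -0.9, 0.0011, -0.0333, 0, 0.099, 0.242, -0.045, -0.9, 0.0011, -0.0333, 0, 0.099, 0.242, -0.045, -0.9]
}}

```text
clock: 13.55
position: [0.5847, 0.0465, 0.1329]
ee_rot: [0.072, 0.692, 0.714, 0.074]
contact_force: [0.4, -1.1, -2.0]
width: 0.0116
gripper_force: 98.6
```

```bash
cat > lid.py <<'E'
from h import *
from scipy.spatial.transform import Rotation as Ro
s=manip.get_state();w,x,y,z=s['ee_rot'];M=Ro.from_quat([x,y,z,w]).as_matrix();p=np.array(s['position'])
q=(.5719,.0463,.0324);B=Ro.from_euler('z',q[2]).as_matrix()
L=np.c_[M[:,1],-M[:,0],-M[:,2]]
if (B.T@L)[0,0]<0: L[:,:2]*=-1
Lb=B.T@L;o=B.T@(p+.030*M[:,2]-[q[0],q[1],.059])*1000
print('clock',s['clock'],'F',np.round(s['contact_force'],1),'pos',p.round(4),'w',s['width'],s['gripper_force'])
print('tilt',np.degrees(np.arctan2(Lb[2,0],Lb[0,0])),'roll',np.degrees(Lb[2,1]),'yaw',np.degrees(Lb[1,0]))
print('near',(o+Lb@[-81,0,0]).round(1),'far',(o+Lb@[81,0,0]).round(1))
E
python3 lid.py
```

```text
clock 13.55 F [ 0.4 -1.1 -2. ] pos [0.5847 0.0465 0.1329] w 0.011621499759949163 98.60589623451233
tilt 11.905609831069917 roll 0.00044610747534205684 yaw -0.06351495796647497
near [-60.3  -0.2  27.8] far [98.2 -0.3 61.2]
```

Call:
{"name": "move_arm", "arguments": {
  "steps": [0, 0, 0, 0, 0, -0.01, -0.9, 0, 0, 0, 0, 0, -0.018, -0.9, 0, 0, 0, 0, 0, -0.022, -0.9, 0, 0, 0, 0, 0, -0.024, -0.9, 0, 0, 0, 0, 0, -0.025, -0.9, 0, 0, 0, 0, 0, -0.026, -0.9, 0, 0, 0, 0, 0, -0.027, -0.9, 0, 0, 0, 0, 0, -0.028, -0.9, 0, 0, 0, 0, 0, -0.029, -0.9, 0, 0, 0, 0, 0, -0.029, -0.9]
}}

```text
clock: 14.55
position: [0.585, 0.0475, 0.1044]
ee_rot: [0.073, 0.692, 0.715, 0.075]
contact_force: [0.1, 0.1, -1.3]
width: 0.0116
gripper_force: 98.9
```

```bash
python3 lid.py
```

```text
clock 14.55 F [ 0.1  0.1 -1.3] pos [0.585  0.0475 0.1044] w 0.011626536903880588 98.92609477043152
tilt 12.029487478214232 roll -0.004862746023917112 yaw 0.00771382870715655
near [-59.8   0.8  -0.8] far [98.6  0.8 33. ]
```

Call:
{"name": "move_arm", "arguments": {
  "steps": [0, 0, 0, 0, -0.0005, -0.0005, -0.9, 0, 0, 0, 0, -0.0005, -0.001, -0.9, 0, 0, 0, 0, -0.0005, -0.0015, -0.9, 0, 0, 0, 0, -0.0005, -0.002, -0.9, 0, 0, 0, 0, -0.0005, -0.002, -0.9, 0, 0, 0, 0, -0.0005, -0.002, -0.9, 0, 0, 0, 0, -0.0005, -0.002, -0.9, 0, 0, 0, 0, -0.0005, -0.002, -0.9, 0, 0, 0, 0, -0.0005, -0.002, -0.9, 0, 0, 0, 0, -0.0005, -0.002, -0.9]
}}

```text
clock: 15.55
position: [0.5855, 0.0471, 0.1032]
ee_rot: [0.073, 0.692, 0.714, 0.076]
contact_force: [-1.1, 2.0, 6.3]
width: 0.0116
gripper_force: 100.1
```

```bash
python3 lid.py
```

```text
clock 15.55 F [-1.1  2.   6.3] pos [0.5855 0.0471 0.1032] w 0.01158600963566615 100.0739486888051
tilt 12.106653275656761 roll -0.020988369776161853 yaw -0.00781026455013839
near [-59.3   0.4  -2.1] far [99.1  0.4 31.9]
```

Call:
{"name": "move_arm", "arguments": {
  "steps": [0, 0, 0, 0, 0, 0.002, -0.9, 0, 0, 0, 0, 0, 0.002, -0.9, 0, 0, 0, -0.004, 0, 0.002, -0.9, 0, 0, 0, -0.008, 0, 0.002, -0.9, 0, 0, 0, -0.012, 0, 0.002, -0.9, 0, 0, 0, -0.015, -0.0005, 0.002, -0.9, 0, 0, 0, -0.018, -0.0005, 0.002, -0.9, 0, 0, 0, -0.019, -0.0005, 0.002, -0.9, 0, 0, 0, -0.02, -0.0005, 0.002, -0.9, 0, 0, 0, -0.02, -0.0005, 0.002, -0.9]
}}

```text
clock: 16.55
position: [0.5646, 0.0464, 0.1042]
ee_rot: [0.073, 0.692, 0.715, 0.075]
contact_force: [1.0, -0.2, 0.2]
width: 0.0115
gripper_force: 99.2
```

```bash
python3 lid.py
```

```text
clock 16.55 F [ 1.  -0.2  0.2] pos [0.5646 0.0464 0.1042] w 0.011484346505104336 99.16982531547546
tilt 11.976314339571646 roll -0.0029645495523912225 yaw 0.009903520088587426
near [-80.3   0.4  -1. ] far [78.1  0.4 32.7]
```

Call:
{"name": "move_arm", "arguments": {
  "steps": [0, 0, 0, -0.0005, 0, 0, -0.9, 0, 0, 0, -0.001, 0, 0, -0.9, 0, 0, 0, -0.0015, 0, 0, -0.9, 0, 0, 0, -0.002, 0, 0, -0.9, 0, 0, 0, -0.0025, 0, 0, -0.9, 0, 0, 0, -0.0025, 0, 0, -0.9, 0, 0, 0, -0.0025, 0, 0, -0.9, 0, 0, 0, -0.0025, 0, 0, -0.9, 0, 0, 0, -0.0025, 0, 0, -0.9, 0, 0, 0, -0.0025, 0, 0, -0.9]
}}

```text
clock: 17.55
position: [0.5622, 0.0464, 0.1042]
ee_rot: [0.073, 0.692, 0.715, 0.075]
contact_force: [0.8, 0.5, 0.9]
width: 0.0118
gripper_force: 99.2
```

```bash
python3 lid.py
```

```text
clock 17.55 F [0.8 0.5 0.9] pos [0.5622 0.0464 0.1042] w 0.011814436616596452 99.16168928146362
tilt 11.98941852722469 roll -0.0065464123023422725 yaw 0.001812394393952373
near [-82.7   0.5  -0.9] far [75.8  0.5 32.7]
```

Call:
{"name": "move_arm", "arguments": {
  "steps": [0, 0, 0, -0.0005, 0, 0, -0.9, 0, 0, 0, -0.001, 0, 0, -0.9, 0, 0, 0, -0.0015, 0, 0, -0.9, 0, 0, 0, -0.002, 0, 0, -0.9, 0, 0, 0, -0.0025, 0, 0, -0.9, 0, 0, 0, -0.0025, 0, 0, -0.9, 0, 0, 0, -0.0025, 0, 0, -0.9, 0, 0, 0, -0.0025, 0, 0, -0.9, 0, 0, 0, -0.0025, 0, 0, -0.9, 0, 0, 0, -0.0025, 0, 0, -0.9]
}}

```text
clock: 18.55
position: [0.5616, 0.0464, 0.105]
ee_rot: [0.074, 0.692, 0.714, 0.077]
contact_force: [5.6, 0.4, -1.2]
width: 0.0114
gripper_force: 98.7
```

```bash
python3 lid.py
```

```text
clock 18.55 F [ 5.6  0.4 -1.2] pos [0.5616 0.0464 0.105 ] w 0.011439813707056032 98.73185992240906
tilt 12.229631808669662 roll -0.0009938750134968937 yaw -0.00877172744763273
near [-83.    0.5  -0.5] far [75.3  0.4 33.8]
```

Call:
{"name": "move_arm", "arguments": {
  "steps": [0, 0, 0, 0.0026, 0, 0, -0.9, 0, 0.003, 0, 0.0036, 0, -0.0013, -0.9, 0, 0.006, 0, 0.0045, 0, -0.0027, -0.9, 0, 0.009, 0, 0.0053, 0, -0.0041, -0.9, 0, 0.012, 0, 0.0061, 0, -0.0056, -0.9, 0, 0.0153, 0, 0.0069, 0, -0.0071, -0.9, 0, 0.0153, 0, 0.0069, 0, -0.0071, -0.9, 0, 0.0153, 0, 0.0069, 0, -0.0071, -0.9, 0, 0.0153, 0, 0.0069, 0, -0.0071, -0.9, 0, 0.0153, 0, 0.0069, 0, -0.0071, -0.9]
}}

```text
clock: 19.55
position: [0.5662, 0.0464, 0.097]
ee_rot: [0.038, 0.695, 0.717, 0.042]
contact_force: [1.5, 0.9, -0.7]
width: 0.0118
gripper_force: 99.1
```

```bash
python3 lid.py
```

```text
clock 19.55 F [ 1.5  0.9 -0.7] pos [0.5662 0.0464 0.097 ] w 0.011775186884574811 99.12356615066528
tilt 6.458274674075938 roll -0.18159686136626987 yaw -0.022631548746639446
near [-82.8   0.4  -0.9] far [78.2  0.4 17.3]
```

Call:
{"name": "move_arm", "arguments": {
  "steps": [0, 0.0015, 0, 0.0004, 0, -0.001, -0.9, 0, 0.003, 0, 0.0008, 0, -0.0019, -0.9, 0, 0.003, 0, 0.0008, 0, -0.0019, -0.9, 0, 0.003, 0, 0.0008, 0, -0.0019, -0.2, 0, 0.003, 0, 0.0008, 0, -0.0019, -0.2, 0, 0.003, 0, 0.0008, 0, -0.0019, -0.2, 0, 0.003, 0, 0.0008, 0, -0.0019, -0.2, 0, 0.003, 0, -0.001, 0, 0.015, -0.2, 0, 0.003, 0, -0.003, 0, 0.04, -0.2, 0, 0.003, 0, -0.005, 0, 0.06, -0.2]
}}

```text
clock: 20.55
position: [0.5619, 0.0464, 0.158]
ee_rot: [0.032, 0.695, 0.718, 0.035]
contact_force: [0.4, -0.2, 0.0]
width: 0.0343
gripper_force: 0.0
```

```bash
python3 - <<'E'
from h import *
save('wrist','w7',None,1);save('side','d7',(200,120,330,230),4)
a=cv2.imread('pics/d7.png');b=cv2.imread('pics/w7.png');b=cv2.resize(b,(400,300));a=cv2.resize(a,(400,338))
c=np.zeros((338,800,3),np.uint8);c[:,:400]=a;c[:300,400:]=b;cv2.imwrite('pics/c7.png',c)
st()
E
```

```text
clock 20.65
qpos [-0.048   0.2775  1.7407  0.0134  1.0231 -0.0865]
qd [-0.0024  0.0348  0.05   -0.0008 -0.0305  0.0005]
effort [ 7.09000e-02 -3.97323e+01 -2.18779e+01  5.11000e-02 -1.87500e-01
  2.40000e-03]
position [0.5637 0.0464 0.16  ]
ee_rot [0.0339 0.6948 0.7175 0.0374]
contact_force [-0.3295  0.0781 -0.3667]
moment [0.06   0.0617 0.0463]
gripper_force 0.0
width 0.034
```

View pics/c7.png

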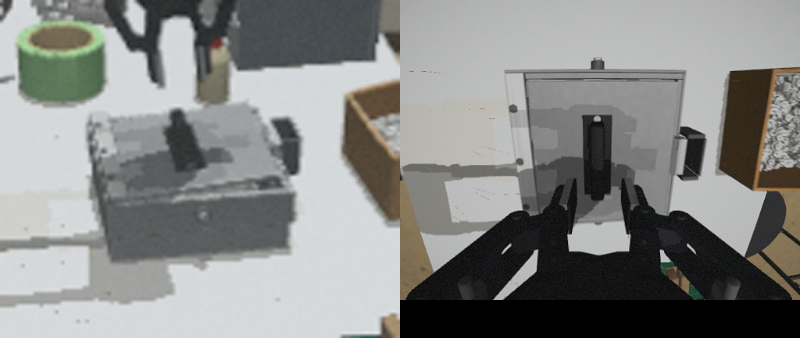

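The lid lies under the lip, with its far edge resting on the catch and the grip at (597,158) in the right view. Next I'll close the fingers, come upright and press near the far edge.

Call:
{"name": "move_arm", "arguments": {
  "steps": [0, 0.0147, 0, 0.03, 0.001, 0, -1, 0, 0.0147, 0, 0.064, 0.0015, 0, -1, 0, 0.0147, 0, 0.064, 0.0015, 0, -1, 0, 0.0147, 0, 0.064, 0.0015, -0.02, -1, 0, 0.0147, 0, 0.064, 0.0015, -0.04, -1, 0, 0.0147, 0, 0.064, 0.0015, -0.055, -1, 0, 0.0147, 0, 0.064, 0.0015, -0.058, -1, 0, 0.0147, 0, 0.064, 0.0015, -0.06, -1, 0, 0.0147, 0, 0.064, 0.0015, -0.062, -1, 0, 0.0147, 0, 0.064, 0.0015, -0.062, -1]
}}

```text
clock: 21.65
position: [0.626, 0.0479, 0.0957]
ee_rot: [-0.001, 0.696, 0.718, 0.003]
contact_force: [-0.1, 0.8, -0.4]
width: 0.0002
gripper_force: 0.0
```

Call:
{"name": "move_arm", "arguments": {
  "steps": [0, 0, 0, 0, 0, -0.0005, -1, 0, 0, 0, 0, 0, -0.001, -1, 0, 0, 0, 0, 0, -0.0015, -1, 0, 0, 0, 0, 0, -0.002, -1, 0, 0, 0, 0, 0, -0.0025, -1, 0, 0, 0, 0, 0, -0.003, -1, 0, 0, 0, 0, 0, -0.0035, -1, 0, 0, 0, 0, 0, -0.004, -1, 0, 0, 0, 0, 0, -0.0045, -1, 0, 0, 0, 0, 0, -0.0045, -1]
}}

```text
clock: 22.65
position: [0.6262, 0.048, 0.0908]
ee_rot: [-0.001, 0.696, 0.718, 0.004]
contact_force: [0.7, -0.3, 5.3]
width: 0.0001
gripper_force: 2.3
```

Contact has started at 5 N. I'll keep pressing gently.

Call:
{"name": "move_arm", "arguments": {
  "steps": [0, 0, 0, 0, 0, -0.0005, -1, 0, 0, 0, 0, 0, -0.001, -1, 0, 0, 0, 0, 0, -0.0015, -1, 0, 0, 0, 0, 0, -0.002, -1, 0, 0, 0, 0, 0, -0.0025, -1, 0, 0, 0, 0, 0, -0.003, -1, 0, 0, 0, 0, 0, -0.0035, -1, 0, 0, 0, 0, 0, -0.004, -1, 0, 0, 0, 0, 0, -0.004, -1, 0, 0, 0, 0, 0, -0.004, -1]
}}

```text
clock: 23.65
position: [0.6254, 0.0479, 0.0863]
ee_rot: [-0.002, 0.696, 0.718, 0.003]
contact_force: [-0.9, 0.8, 0.0]
width: -0.0001
gripper_force: 0.0
```

Call:
{"name": "move_arm", "arguments": {
  "steps": [0, 0, 0, 0, 0, -0.001, -1, 0, 0, 0, 0, 0, -0.002, -1, 0, 0, 0, 0, 0, -0.003, -1, 0, 0, 0, 0, 0, -0.0035, -1, 0, 0, 0, 0, 0, -0.004, -1, 0, 0, 0, 0, 0, -0.0045, -1, 0, 0, 0, 0, 0, -0.005, -1, 0, 0, 0, 0, 0, -0.0055, -1, 0, 0, 0, 0, 0, -0.006, -1, 0, 0, 0, 0, 0, -0.006, -1]
}}

```text
clock: 24.65
position: [0.6257, 0.0479, 0.081]
ee_rot: [-0.002, 0.696, 0.718, 0.003]
contact_force: [-0.9, 0.5, 2.4]
width: -0.0001
gripper_force: 1.4
```

Call:
{"name": "move_arm", "arguments": {
  "steps": [0, 0, 0, 0, 0, -0.0005, -1, 0, 0, 0, 0, 0, -0.001, -1, 0, 0, 0, 0, 0, -0.0015, -1, 0, 0, 0, 0, 0, -0.002, -1, 0, 0, 0, 0, 0, -0.002, -1, 0, 0, 0, 0, 0, -0.002, -1, 0, 0, 0, 0, 0, -0.002, -1, 0, 0, 0, 0, 0, -0.002, -1, 0, 0, 0, 0, 0, -0.002, -1, 0, 0, 0, 0, 0, -0.002, -1]
}}

```text
clock: 25.65
position: [0.6257, 0.048, 0.0809]
ee_rot: [-0.001, 0.696, 0.718, 0.003]
contact_force: [-3.4, -0.2, 13.1]
width: -0.0003
gripper_force: 6.4
```

Call:
{"name": "move_arm", "arguments": {
  "steps": [0, 0, 0, 0, 0, 0.02, -1, 0, 0, 0, -0.01, 0, 0.06, -1, 0, 0, 0, -0.05, 0, 0.11, -1, 0, 0, 0, -0.1, 0, 0.13, -1, 0, 0, 0, -0.1, 0, 0.13, -1, 0, 0, 0, -0.1, 0, 0.13, -1, 0, 0, 0, -0.1, 0, 0.13, -1, 0, 0, 0, -0.1, 0, 0.13, -1, 0, 0, 0, -0.1, 0, 0.13, -1, 0, 0, 0, -0.1, 0, 0.13, -1]
}}

```text
clock: 26.65
position: [0.5263, 0.0479, 0.2075]
ee_rot: [-0.002, 0.696, 0.718, 0.003]
contact_force: [-0.4, -0.3, -0.1]
width: 0.0001
gripper_force: 0.0
```

```bash
python3 - <<'E'
from h import *
save('wrist','w8',None,1);save('scene','s8',(205,120,290,205),4);save('side','d8',(200,120,330,230),4)
a=cv2.imread('pics/d8.png');b=cv2.imread('pics/w8.png')[30:230,100:400];b=cv2.resize(b,(400,267));a=cv2.resize(a,(400,338));s=cv2.resize(cv2.imread('pics/s8.png'),(300,300))
c=np.zeros((600,800,3),np.uint8);c[:338,:400]=a;c[:267,400:]=b;c[290:590,450:750]=s;cv2.imwrite('pics/c8.png',c)
E
```

```text
(no output)
```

View pics/c8.png

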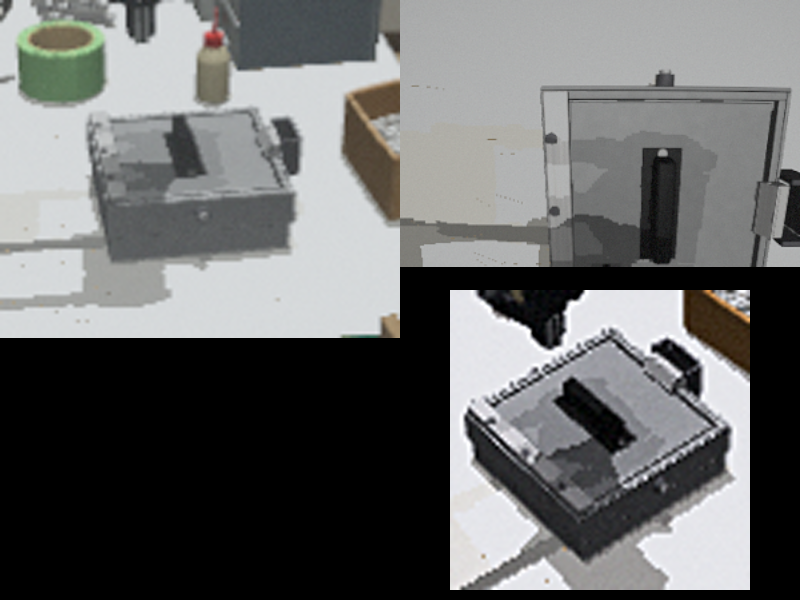

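The lid lies flat inside the collar and under the lip. The nose at (770,210) sits over the far edge, and the lid stayed firm at 13 N.

```bash
python3 -c "
from rig import manip
print(manip.sign_off())"
```

```text
the job is handed in; nothing more can be done
None
```

I moved the upper bar flat onto the strip side and snapped the lid home under the catch, then handed the job in at about 27 s; the verdict itself was not shown to me.

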